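# Make up a sampling kit and a staining kit

## Task

Make up the two kits from the stock along the front of the worktop: the blue tray gets the green thermometer case, the white plastic saline bottle and the white cotton jar, and the yellow tray gets the black-and-white marker and the brown bottle. In each tray lay the long item flat in the long front trough first, then stand the bottles and the jar upright behind it, each in a square compartment of its own (either one; one in the yellow tray stays empty). Set everything down without dropping or tipping it, and leave the grey metal block and the glass beaker where they stand.

Things in the scene. Friction and masses are not known exactly. Their poses are not given: they have to be found in the camera images.
- blue_tray: Blue plastic tray, fixed, outside 158 (x) x 202 (y) x 22 high, 4 mm walls, 9 mm lips on its short ends. Origin: centre of underside, z up, -x its front. Front: long trough along y, inside 62 x 194, floor at z 13 (9 below the rim), centre x -44, y 0. Back: two square compartments divided by a wall, each inside 84 (x) x 95 (y), floor at z 5, centres x +33, y +49.5 and -49.5 mm.
- yellow_tray: Yellow plastic tray, fixed, outside 158 (x) x 202 (y) x 22 high, 4 mm walls, 9 mm lips on its short ends. Origin: centre of underside, z up, -x its front. Front: long trough along y, inside 62 x 194, floor at z 13 (9 below the rim), centre x -44, y 0. Back: two square compartments divided by a wall, each inside 84 (x) x 95 (y), floor at z 5, centres x +33, y +49.5 and -49.5 mm.
- saline: White plastic saline bottle with white cap and a dark grey band: round, 43 mm in diameter, 140 mm high over all, its straight body to about 100 mm. It stands upright; origin at the centre of its underside, z up.
- jar: White screw-lid jar of cotton: round, 54 mm in diameter, 84 mm high; the lid (from 66 mm up) is 52 mm wide. It stands upright; origin at the centre of its underside, z up.
- amber: Brown reagent bottle with black cap and a paper label: round, 48 mm in diameter, 98 mm high, its straight body to about 60 mm. It stands upright; origin at the centre of its underside, z up.
- case: Light green thermometer case with a dark green end, a straight stick 157 mm long and 14 to 16 mm thick, lying. Origin on its underside, near mid-length (it runs from -72 to +78 mm along its own y axis); y lies along it, z up at the start.
- marker: Black-and-white marker pen, 135 mm long and 16 mm thick, lying. Origin on its underside at mid-length; y lies along it, z up at the start.
- block: Grey metal tube block with two rows of holes, 46 by 120 by 30 mm, loose, between the trays; a bystander to be left alone. Origin at the centre of its underside, long side along its own y.
- glass: Clear glass beaker, 77 mm across and 86 mm high, loose, behind the block; a bystander to be left alone. Origin at the centre of its underside.

How it is judged:
By the outcome, as a careful person would: the job done as asked, in the order asked, and still so for the second after the job is handed in, with the robot touching nothing.
It also fails if it takes over 128 s, if anything falls off the work surface, if the arm or the gripper's body presses on something with over 40 N, if the wrist force passes 120 N, or if a joint passes its speed limit or range.

## Robot

A 6-joint arm with a two-finger parallel gripper is mounted at the origin on a cart in front of the work surface, level with it; the furniture and walls round the work are solid. World frame = base frame: x ahead of the robot, y to its left, z up, the work surface at z = 0. Lengths are in mm, angles in rad, forces in N, time in s.
With the tool pointing down it reaches from about 350 to 775 mm from the base axis. Payload 7.3 kg.
Tool frame: the origin (TCP) lies at the very end of the fingers, on their centre line; the grasp point (between the pads) lies 19 mm behind it; z points along the fingers, y is the line along which they close (so a half turn about z gives the same grasp; the last joint's range is limited). The gripper opens to 92 mm and grips with 3 to 60 N. Pads are 19 mm wide; open, the fingers measure 130 mm over their backs; the gripper's body (75 mm by 190 mm) begins 47 mm behind the grasp point.
Start: joints at [1.07, 0.342, 1.524, -0, 1.275, -0.146], TCP at [182.373, 492.326, 226.741] pointing down, gripper open.
Joint ranges: [-2.53, 2.53], [-0.77, 2.02], [0.04, 2.7], [-1, 4.14], [0.28, 2.66], [-3.11, 3.11]. Speed limits (rad/s): [2.57, 2.57, 3.14, 3.14, 3.14, 3.14].

## Interface

Orientations are given as [roll, pitch, yaw] about the fixed x, y, z axes, in that order (R = Rz(yaw) Ry(pitch) Rx(roll)).
In Python, from plant import get_obs, vision, workorder gives the robot as it stands.
- The arm moves only by the shell command python3 -m pendant 'ROWS' [OPENING]. ROWS is a JSON object of lists of equal length, an entry for each row: "dp": the shift along the tool's x, y, z in m, a list of three; "rotation": the turn, a rotation vector about the tool's x, y, z in rad, a list of three. A call has 1 to 8 rows; each row is the pose to reach, as a shift and turn from the pose commanded when the call began, along the tool's axes at that moment; what a row does not reach only later rows make up. A row lasts 1/8 s, in which the tool goes at most 62.5 mm and 10.7 degrees, less where a joint would pass 70% of its speed; a pose out of reach is approached as far as the arm can. A call with a gripper value outside its range is refused whole. OPENING is the finger opening in m, from 0 to 0.0918, set as the call begins (- or left out, the last holds). The fingers move at their own pace and stop on an object; the grip force is fixed at half the most. Time passes only in rows, so rows that repeat a pose let the fingers close. It gives the time, the measured TCP pose, the force, the opening and the grip force at its end, in the units of the state.
- get_obs(): the state, without advancing time (a new reading comes with each control period).
- vision.capture(name): name is "scene" or "side" or "wrist"; returns a dict with "pixels" (480x640x3 uint8, red, green, blue), "vfov" (degrees; the focal length in pixels is half the picture's height over the tangent of half this angle, whatever the lens; pixels are square), "cx", "cy" (the principal point, pixels), "pose" (4x4, takes a point from camera to world coordinates); the wrist camera has in their place "T_tool_cam" (4x4, takes a point from camera to tool coordinates, whose origin is the TCP and whose axes are the flange's). Camera axes: x right, y up, looking along -z (the intrinsics and any distortion apply to the point x, -y, -z); pixel columns grow to the right and rows downward; lengths in mm; the calibration is good to about 2 mm. A picture is of the moment at which its call begins: read the wrist's pose just before it. There is no depth.
- workorder.close_job(): hands the job in; it is judged then, once.
The state is a dict: "time": time; "joint_positions": joint angles; "dq": joint speeds; "tau": joint torques, N m; "tool_pos": TCP position; "tcp_rot": TCP orientation; "contact_force": force on the tool from outside, world axes, zero at the start; "moment": the same for the moment, N m; "grip_width": finger opening in mm; "finger_force": force on a finger pad.
Only numpy, scipy, OpenCV 4.12 (cv2) and the standard library are available. Lean on these libraries where they do the work, as an engineer would, in place of code of your own. Each camera call takes 0.05 s, during which the arm holds its last target. There are 200 camera calls.

## Working session

There is one attempt and no reset: what is moved stays moved. The work goes in short steps, Python scripts to look and compute and a shell command to move; the robot and the scene stay as the last step left them, time stands still between calls to the robot, and variables do not carry over. Pictures are saved under pics/ and viewed, at most 14 in all, crops included, and the job is handed in when it is done.

```bash
ls; mkdir -p pics
python3 - <<'E'
from plant import get_obs, vision
import cv2
print(get_obs())
for n in ("scene","side","wrist"):
    c=vision.capture(n)
    cv2.imwrite(f"pics/{n}0.png",c["pixels"][:,:,::-1])
    print(n,{k:(v.tolist() if hasattr(v,'tolist') else v) for k,v in c.items() if k!="pixels"})
E
```

```text
pics
{'time': 0.0, 'joint_positions': array([ 1.06996227e+00,  3.42718564e-01,  1.52502693e+00,  1.84718440e-07,
        1.27541037e+00, -1.46007225e-01]), 'dq': array([-1.15764654e-03,  5.25005721e-05, -7.10282194e-04,  2.68246310e-04,
        4.51231220e-04, -1.54152714e-03]), 'tau': array([-1.18357897e-03, -4.31240809e+01, -2.44220656e+01,  7.13118422e-02,
        5.60176594e-02, -8.52393305e-05]), 'tool_pos': array([182.18048064, 491.93368857, 226.0436718 ]), 'tcp_rot': array([-3.14004611e+00, -2.27603963e-04,  2.78676559e+00]), 'contact_force': array([ 0.69508887,  0.42930757, -0.08495292]), 'moment': array([-0.0030965 , -0.0400539 ,  0.05332225]), 'finger_force': 0.0, 'grip_width': 91.92692859804575}
scene {'vfov': 44.66343325134859, 'cx': 334.2750628573587, 'cy': 232.9745256013945, 'pose': [[0.8233485635007947, 0.430420267537129, -0.36991287659994226, 92.44976319635899], [-0.5675010141620873, 0.6316303689061522, -0.5281909465339975, -653.9779797550644], [0.0063041181921047905, 0.6448111897049743, 0.7643158952455951, 1030.3627153889543], [0.0, 0.0, 0.0, 1.0]]}
side {'vfov': 44.46808566065833, 'cx': 318.21693419336157, 'cy': 237.80964214867106, 'pose': [[0.8186443072588888, 0.34555590548147225, -0.45870754776817674, -92.05101861678612], [-0.5742772615973378, 0.4853133051660595, -0.6593001005923311, -911.5949738157829], [-0.005208167132216638, 0.803157588531463, 0.5957438736398789, 885.8200887371305], [0.0, 0.0, 0.0, 1.0]]}
wrist {'vfov': 68.89522926903959, 'cx': 316.079564207218, 'cy': 241.43999180684253, 'T_tool_cam': [[-0.0009941217562296416, 0.9532498767471898, 0.30218154179797185, 82.01744108860403], [0.9999994501781087, 0.0010484893392663413, -1.7708307909614547e-05, 0.7044547439021276], [-0.00033371456743049255, 0.30218135804773105, -0.9532503949556038, -157.7574627913371], [0.0, 0.0, 0.0, 1.0]]}
```

View pics/scene0.png

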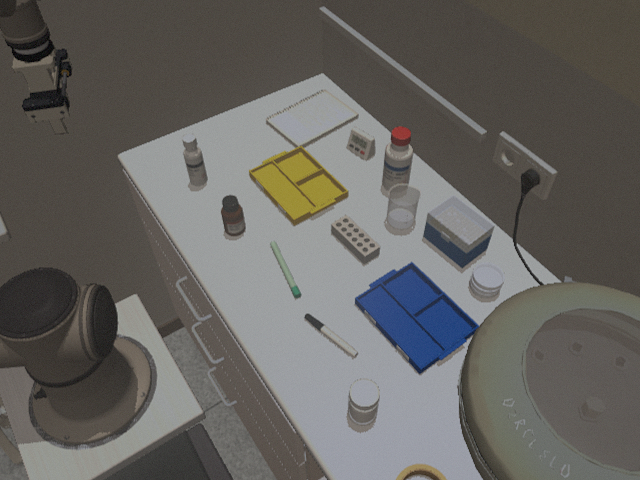

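View pics/side0.png

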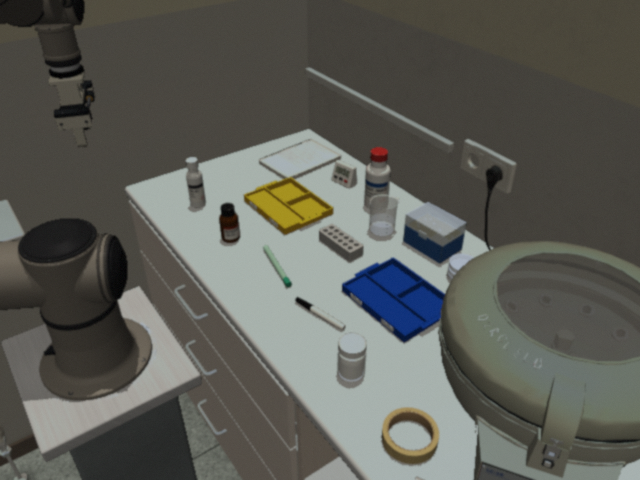

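The scene and side views show saline (195,165), amber (233,218), case (270,243)–(297,295), marker (307,318)–(356,354) and jar (364,400). Both trays have their trough towards the robot. There are also distractors: a red-capped bottle, a box, a tin, a tape roll, and a centrifuge beside the blue tray.

```bash
cat > h.py <<'E'
import numpy as np, cv2
from scipy.spatial.transform import Rotation as R
from plant import get_obs, vision
def shot(n,save=None):
    o=get_obs(); c=vision.capture(n); im=c["pixels"]
    if n=="wrist":
        T=np.eye(4); T[:3,:3]=R.from_euler("xyz",o["tcp_rot"]).as_matrix(); T[:3,3]=o["tool_pos"]
        P=T@np.array(c["T_tool_cam"])
    else: P=np.array(c["pose"])
    f=240/np.tan(np.radians(c["vfov"])/2)
    if save: cv2.imwrite(f"pics/{save}.png",im[:,:,::-1])
    return dict(im=im,P=P,f=f,cx=c["cx"],cy=c["cy"])
def rays(v,px):
    px=np.atleast_2d(np.array(px,float))
    d=np.c_[(px[:,0]-v["cx"])/v["f"],-(px[:,1]-v["cy"])/v["f"],-np.ones(len(px))]
    return v["P"][:3,3],d@v["P"][:3,:3].T
def cast(v,px,z):
    o,d=rays(v,px); return o+d*((z-o[2])/d[:,2])[:,None]
def proj(v,p):
    q=np.linalg.inv(v["P"])@np.append(p,1); return v["cx"]-v["f"]*q[0]/q[2], v["cy"]+v["f"]*q[1]/q[2]
def tri(v1,p1,v2,p2):
    o1,d1=rays(v1,p1); o2,d2=rays(v2,p2); d1=d1[0]/np.linalg.norm(d1);d2=d2[0]/np.linalg.norm(d2)
    s=np.linalg.lstsq(np.c_[d1,-d2],o2-o1,rcond=None)[0]; a=o1+s[0]*d1;b=o2+s[1]*d2
    return (a+b)/2,np.linalg.norm(a-b)
def mask(im,lo,hi): return cv2.inRange(cv2.cvtColor(im,cv2.COLOR_RGB2HSV),lo,hi)
def big(m):
    c,_=cv2.findContours(m,cv2.RETR_EXTERNAL,cv2.CHAIN_APPROX_NONE); return max(c,key=cv2.contourArea)[:,0,:]
def rect(pts): 
    r=cv2.minAreaRect(pts[:,:2].astype(np.float32)); return np.round(r[0],1),np.round(r[1],1),round(r[2],1)
E
python3 - <<'E'
from h import *
np.set_printoptions(precision=1,suppress=True)
s=shot("scene"); d=shot("side")
for n,lo,hi in(("blue",(105,150,50),(125,255,255)),("yellow",(20,150,80),(35,255,255)),("green",(45,50,40),(90,255,255))):
    for v in(s,d):
        m=mask(v["im"],lo,hi); c=big(m)
        if n=="green": print(n,rect(cast(v,c,8)))
        else:
            h=cv2.convexHull(c)[:,0,:]; print(n,"z22",rect(cast(v,h,22)),"z0",rect(cast(v,h,0)), "corners22",cast(v,cv2.boxPoints(cv2.minAreaRect(c)),22)[:,:2].tolist() if 0 else "")
    
pr=lambda n,a,b:print(n,*tri(s,a,d,b))
pr("salinecap",(190,138),(192,161)); pr("ambercap",(230,199),(227,207)); pr("jartop",(365,388),(352,343))
pr("boxcornerL",(427,205),(407,207)); pr("redcap",(401,132),(379,153)); pr("beakertop",(404,190),(383,199))
pr("centrifuge left",(460,390),(441,325))
print(cast(s,[(197,183),(235,234),(363,420)],0)); print("marker",cast(s,[(307,318),(356,354)],8)); print("tin",cast(s,[(487,272)],20),"block",cast(s,[(355,232)],30))
E
```

```text
blue z22 (array([ 598.7, -231.4]), array([157.8, 199.2]), 1.6) z0 (array([ 609.7, -222.2]), array([161.3, 203.5]), 1.6) corners22 
blue z22 (array([ 592.2, -225.7]), array([166.3, 217.9]), 2.1) z0 (array([ 609.6, -208.2]), array([170.5, 223.4]), 2.1) corners22 
yellow z22 (array([594.9, 230.4]), array([146.2, 217.4]), 2.9) z0 (array([605.8, 249.7]), array([149.4, 222.1]), 2.9) corners22 
yellow z22 (array([595.5, 223.4]), array([168.1, 227.6]), 1.5) z0 (array([613. , 252.3]), array([172.4, 233.4]), 1.5) corners22 
green (array([428.4, -34.4]), array([28.8, 14.3]), 77.3)
green (array([429.9, -33.1]), array([38.1, 15. ]), 75.5)
salinecap [415.4 398.2 128.2] 0.202990752828912
ambercap [415.5 212.8  83. ] 0.7473977358176415
jartop [ 401.9 -311.6   62.6] 0.1180150406017901
boxcornerL [759.6 -59.   96.9] 6.885516008321602
redcap [825.3 124.8 143. ] 0.8897233858342808
beakertop [754.   17.2  82.4] 0.3685319191791359
centrifuge left [ 497.2 -433.9  154.8] 3.1420559392003815
[[ 401.7  383.5    0. ]
 [ 400.6  184.2    0. ]
 [ 381.9 -337.5    0. ]]
marker [[ 412.6 -102.9    8. ]
 [ 447.1 -225.5    8. ]]
tin [[ 790.1 -230.6   20. ]] block [[616.7  13.5  30. ]]
```

```bash
python3 -m pendant '{"dp":[[-0.295,-0.170,-0.093],[-0.295,-0.170,-0.093],[-0.295,-0.170,-0.093],[-0.295,-0.170,-0.093],[-0.295,-0.170,-0.093],[-0.295,-0.170,-0.093],[-0.295,-0.170,-0.093],[-0.295,-0.170,-0.093]],"rotation":[[0,0,-0.355],[0,0,-0.355],[0,0,-0.355],[0,0,-0.355],[0,0,-0.355],[0,0,-0.355],[0,0,-0.355],[0,0,-0.355]]}'
python3 - <<'E'
from h import *
o=get_obs(); print(o["time"],o["tool_pos"],o["tcp_rot"],o["joint_positions"])
v=shot("wrist","w1"); import pickle; pickle.dump(v,open("w1.pkl","wb"))
E
```

```text
time: 1.25
tool_pos: [399.4, 230.6, 319.3]
tcp_rot: [3.141, -0.001, 3.141]
contact_force: [0.7, 0.6, 0.3]
grip_width: 91.8
finger_force: 0.0
1.25 [399.43627411 230.6332924  319.33761917] [ 3.14135256e+00 -1.02348771e-03  3.14125322e+00] [ 3.56818364e-01  1.63174199e-01  1.50974841e+00  5.85764112e-04
  1.46954502e+00 -1.21369787e+00]
```

View pics/w1.png

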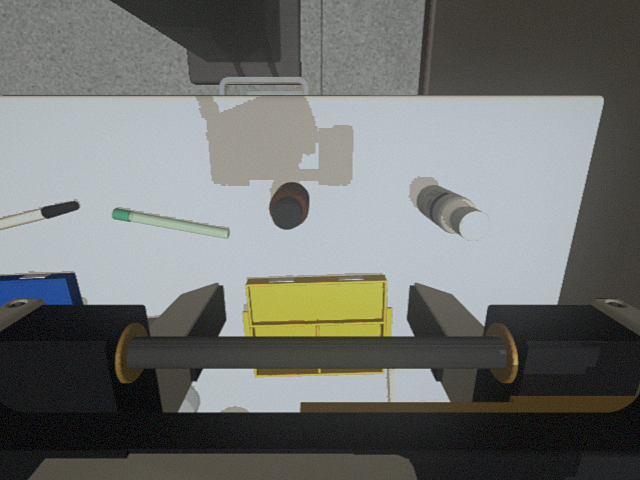

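w1 shows the amber cap at (289,212), saline cap at (474,224), case (113–229, 215–233) and the yellow tray (247–386, 275–376), all clear. Next is the other half.

```bash
python3 -m pendant '{"dp":[[0,-0.43,0],[0,-0.43,0],[0,-0.43,0],[0,-0.43,0],[0,-0.43,0],[0,-0.43,0],[0,-0.43,0],[0,-0.43,0]],"rotation":[[0,0,0],[0,0,0],[0,0,0],[0,0,0],[0,0,0],[0,0,0],[0,0,0],[0,0,0]]}'
python3 - <<'E'
from h import *
v=shot("wrist","w2"); import pickle; pickle.dump(v,open("w2.pkl","wb"))
E
```

```text
time: 2.3
tool_pos: [400.0, -201.2, 318.8]
tcp_rot: [3.141, -0.001, 3.139]
contact_force: [-0.1, 0.9, 0.0]
grip_width: 91.7
finger_force: 0.0
```

View pics/w2.png

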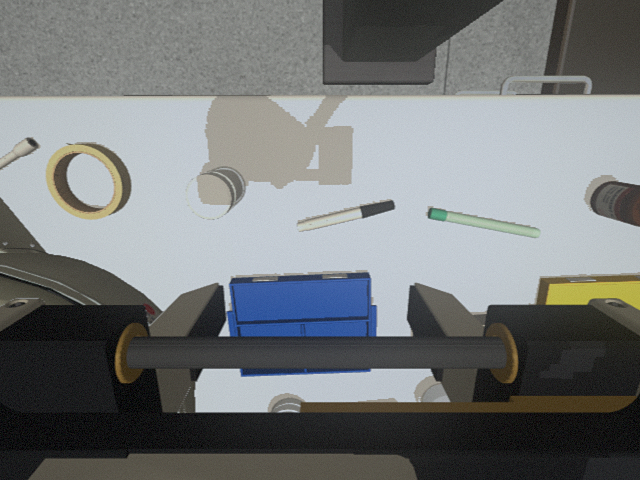

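w2 shows the jar lid at about (210,195), marker (299,227)–(395,204), case (428,213)–(540,233) and the blue tray (230–376, 272–375). The centrifuge edge is at the left, near (150,300).

Run:
```python
from h import *; import pickle
np.set_printoptions(precision=1,suppress=True)
a=pickle.load(open("w1.pkl","rb")); b=pickle.load(open("w2.pkl","rb"))
# long items: axis from the ends (cast z~8)
for v in(a,b):
    c=big(mask(v["im"],(40,25,60),(95,255,255))); p=cast(v,c,8)[:,:2]; r=cv2.minAreaRect(p.astype(np.float32)); bx=cv2.boxPoints(r)
    m,_,e=cv2.PCACompute2(p.astype(np.float32),None)[0:3] if 0 else (None,None,None)
    l=cv2.fitLine(p.astype(np.float32),cv2.DIST_L2,0,.01,.01).ravel(); t=(p-l[2:])@l[:2]
    print("case",r,"ends",l[2:]+l[:2]*t.min(),l[2:]+l[:2]*t.max(),"dir",np.degrees(np.arctan2(l[1],l[0])))
print("marker ends",cast(b,[(299.5,226.5),(395,204.5)],8)[:,:2])
# caps: circles in crops
for n,v,(x0,y0,x1,y1),z,R in(("saline",a,(445,195,500,250),140,None),("amber",a,(262,180,320,235),98,None),("jar",b,(170,150,260,230),84,26)):
    g=cv2.cvtColor(v["im"],cv2.COLOR_RGB2GRAY)[y0:y1,x0:x1]
    h=cv2.HoughCircles(cv2.resize(g,None,fx=4,fy=4,interpolation=cv2.INTER_CUBIC),cv2.HOUGH_GRADIENT,1,40,param1=80,param2=15,minRadius=40,maxRadius=130)
    if h is None: print(n,"none"); continue
    for q in h[0][:3]:
        u=np.array([x0+q[0]/4,y0+q[1]/4]); P=cast(v,[u,u+[q[2]/4,0]],z); print(n,u,q[2]/4,P[0],"r",np.linalg.norm(P[1]-P[0]))
# trays: rim corners
for n,v,lo,hi in(("blue",b,(105,120,30),(125,255,255)),("yellow",a,(20,120,60),(35,255,255))):
    m=mask(v["im"],lo,hi); c=big(m); P=cast(v,c,22); print(n,rect(P))
    # left / right / near edges of the trough part at rows
    for y in(285,300,310,325,340,355,368):
        xs=np.where(m[y])[0]; xs=xs[(xs>200)&(xs<420)]
        print(y,xs.min(),xs.max(),cast(v,[(xs.min(),y),(xs.max()+1,y)],22)[:,:2].ravel())
    for x in(262,290,330,360):
        ys=np.where(m[:,x])[0]; print("col",x,ys.min(),ys.max(),cast(v,[(x,ys.min())],22)[0,:2],cast(v,[(x,ys.max()+1)],22)[0,:2])
print("centrifuge",[cast(b,[(0,250),(75,262),(150,300),(160,315)],z)[:,:2].tolist() for z in(100,200)])
def crop(v,x0,y0,x1,y1): return cv2.resize(v["im"][y0:y1,x0:x1,::-1],(390,290),interpolation=cv2.INTER_CUBIC)
cv2.imwrite("pics/c1.png",np.vstack([np.hstack([crop(a,440,180,510,232+0),crop(a,255,170,325,222)]),np.hstack([crop(b,170,150,270,224),crop(b,220,260,390,386)])]))
```

```text
case ((438.9814758300781, 29.454299926757812), (160.87335205078125, 16.217676162719727), 79.60906982421875) ends [424.4 -49.6] [454.3 108.4] dir 79.280525
case ((441.15338134765625, 31.512924194335938), (160.86822509765625, 15.649331092834473), 78.62285614013672) ends [425.1 -47.3] [455.8 110.6] dir 78.99044
marker ends [[ 444.6 -223.4]
 [ 414.1  -93.1]]
saline [475.6 228.1] 16.45 [410.7 390.7 140. ] r 16.437265508527016
saline [457.4 216.1] 20.625 [398.3 371.  140. ] r 20.389396538018467
saline [465.9 223.1] 17.3 [405.5 380.3 140. ] r 17.209209128540145
amber [291.6 199.1] 17.2 [389.  204.6  98. ] r 18.827873839626925
amber [286.6 214.4] 15.15 [406.1 198.7  98. ] r 16.80645892062487
amber [298.6 210.1] 29.2 [401.3 212.   98. ] r 32.27384675397987
jar [210.4 196.4] 23.775 [ 388.5 -319.8   84. ] r 26.869274184736177
jar [224.6 187.1] 20.925 [ 378.1 -302.9   84. ] r 23.46205139812367
jar [203.1 203.6] 30.1 [ 396.8 -328.9   84. ] r 34.231685882718715
blue (array([ 562.7, -221.8]), array([217.5,  93.7]), 89.8)
285 230 369 [ 526.3 -322.8  527.  -124.3]
300 232 369 [ 549.8 -321.8  550.6 -123.3]
310 233 375 [ 565.9 -321.5  566.7 -113.9]
325 229 375 [ 590.5 -329.3  591.4 -112.7]Traceback (most recent call last):
  File "<stdin>", line 24, in <module>
    return umr_minimum(a, axis, None, out, keepdims, initial, where)
ValueError: zero-size array to reduction operation minimum which has no identity
```

Run:
```python
from h import *; import pickle
np.set_printoptions(precision=1,suppress=True)
a=pickle.load(open("w1.pkl","rb")); b=pickle.load(open("w2.pkl","rb"))
for n,v,lo,hi in(("blue",b,(105,120,30),(125,255,255)),("yellow",a,(20,120,60),(35,255,255))):
    m=mask(v["im"],lo,hi)
    for y in(283,290,300,310,320,328):
        xs=np.where(m[y])[0]; xs=xs[(xs>200)&(xs<420)]
        print(n,y,xs.min(),xs.max(),cast(v,[(xs.min(),y),(xs.max()+1,y)],22)[:,:2].ravel())
    for x in(262,290,330,360):
        ys=np.where(m[:,x])[0]; print("col",x,ys.min(),ys.max(),cast(v,[(x,ys.min())],22)[0,:2],cast(v,[(x,ys.max()+1)],22)[0,:2])
print("centrifuge",[cast(b,[(0,250),(75,262),(150,300)],z)[:,:2].tolist() for z in(100,200)])
def crop(v,x0,y0,x1,y1): return cv2.resize(v["im"][y0:y1,x0:x1,::-1],(400,300),interpolation=cv2.INTER_CUBIC)
cv2.imwrite("pics/c1.png",np.vstack([np.hstack([crop(a,430,185,510,245),crop(a,250,175,330,235)]),np.hstack([crop(b,170,150,270,225),crop(b,220,260,388,386)])]))
```

```text
blue 283 231 369 [ 523.2 -321.2  523.9 -124.4]
blue 290 230 369 [ 534.  -323.4  534.8 -123.9]
blue 300 232 369 [ 549.8 -321.8  550.6 -123.3]
blue 310 233 375 [ 565.9 -321.5  566.7 -113.9]
blue 320 228 375 [ 582.2 -330.1  583.1 -113.1]
blue 328 229 375 [ 595.6 -329.7  596.5 -112.4]
col 262 282 375 [ 521.8 -277.2] [ 680.4 -285.1]
col 290 281 374 [ 520.4 -237.6] [ 678.7 -241.7]
col 330 279 372 [ 517.6 -181.1] [ 675.3 -179.8]
col 360 278 371 [ 516.2 -138.8] [ 673.7 -133.4]
yellow 283 247 386 [523.3 133.3 523.6 331.8]
yellow 290 246 385 [534.2 131.2 534.5 331. ]
yellow 300 248 385 [550.  133.1 550.3 331.9]
yellow 310 248 391 [566.1 132.2 566.4 341.6]
yellow 320 244 390 [582.5 125.3 582.8 341.2]
yellow 328 245 390 [595.8 125.9 596.2 342. ]
col 262 279 376 [517.2 154.9] [682.5 146.9]
col 290 283 375 [523.4 194.2] [680.8 190.5]
col 330 279 410 [517.3 250.9] [748.2 253.3]
col 360 281 373 [520.5 293.4] [677.2 299.1]
centrifuge [[[446.17390052856416, -559.7823422930549], [461.0591677920347, -477.680109127063], [509.7223327030033, -398.602355941487]], [[412.25868299446734, -464.3880959494325], [423.19169893180475, -404.08517979705607], [458.93409764832273, -346.0037009385327]]]
```

View pics/c1.png

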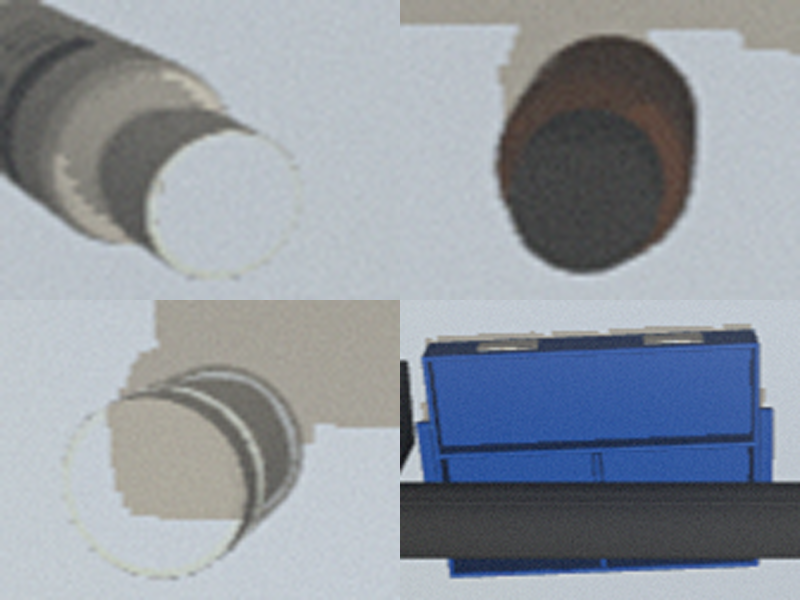

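Estimates (mm): case centre (440,30.5) at 79°, marker (429,-158) at 103°, jar (388.5,-320), saline (408,390) and amber (404.5,199.5). The blue tray is at (598.6,-221) with yaw 0.043, and the yellow tray at (600.3,234) with yaw 0.035. First move: over the case.

```bash
cat > p.py <<'E'
# usage: p.py x y z yaw_deg [x y z yaw ...] -> dp/rot per waypoint, each relative to the previous one (first: measured pose)
import sys; from h import *
o=get_obs(); print("t",o["time"],"now",np.round(o["tool_pos"],1),np.round(o["tcp_rot"],4),"w",round(o["grip_width"],1),"F",np.round(o["contact_force"],1))
p=o["tool_pos"]; M=R.from_euler("xyz",o["tcp_rot"])
a=np.array(sys.argv[1:],float).reshape(-1,4)
for w in a:
    N=R.from_euler("xyz",[np.pi,0,np.radians(w[3])])
    print(w,"dp",np.round(M.inv().apply(w[:3]-p)/1000,4).tolist(),"rot",np.round((M.inv()*N).as_rotvec(),3).tolist()); p=w[:3];M=N
E
python3 -m pendant '{"dp":[[-0.04,0.232,0.12],[-0.04,0.232,0.12],[-0.04,0.232,0.12],[-0.04,0.232,0.12],[-0.04,0.232,0.12],[-0.04,0.232,0.169],[-0.04,0.232,0.169],[-0.04,0.232,0.169]],"rotation":[[0,0,1.5],[0,0,1.5],[0,0,1.5],[0,0,1.5],[0,0,1.5],[0,0,1.5],[0,0,1.5],[0,0,1.5]]}' 0.05
python3 p.py 440 30.5 40 79.1 440 30.5 4 79.1
```

```text
time: 3.35
tool_pos: [438.7, 35.1, 150.2]
tcp_rot: [-3.14, -0.001, 1.735]
contact_force: [0.5, -0.6, 0.2]
grip_width: 50.2
finger_force: 0.0
t 3.35 now [438.7  35.1 150.2] [-3.140e+00 -1.000e-03  1.735e+00] w 50.2 F [ 0.5 -0.6  0.2]
[440.   30.5  40.   79.1] dp [-0.0049, 0.0007, 0.1102] rot [-0.002, -0.001, 0.354]
[440.   30.5   4.   79.1] dp [0.0, -0.0, 0.036] rot [0.0, 0.0, 0.0]
```

```bash
python3 -m pendant '{"dp":[[-0.001,0,0.05],[-0.001,0,0.09],[-0.001,0,0.09],[-0.001,0,0.09],[-0.001,0,0.09]],"rotation":[[0,0,0.26],[0,0,0.26],[0,0,0.26],[0,0,0.26],[0,0,0.26]]}' 0.05
python3 p.py 440 30.5 4 79.1
python3 - <<'E'
from h import *
v=shot("wrist","w3"); c=big(mask(v["im"],(40,25,60),(95,255,255))); print(rect(cast(v,c,8)))
E
```

```text
time: 3.98
tool_pos: [441.2, 31.9, 62.3]
tcp_rot: [3.138, -0.0, 1.479]
contact_force: [-0.6, -0.6, 0.1]
grip_width: 50.2
finger_force: 0.0
t 3.975 now [441.2  31.9  62.3] [ 3.1383e+00 -1.0000e-04  1.4788e+00] w 50.2 F [-0.6 -0.6  0.1]
[440.   30.5   4.   79.1] dp [-0.0015, -0.0013, 0.0583] rot [0.003, -0.0, 0.098]
(array([442.4,  43.6]), array([132. ,  14.1]), 79.0)
```

View pics/w3.png

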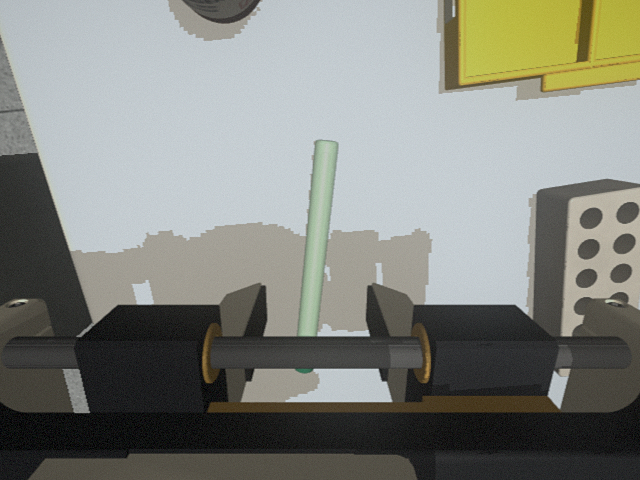

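w3 shows the case between the open fingers, with its line confirmed at (440,30.5) and 79°. Grasping.

```bash
python3 -m pendant '{"dp":[[-0.001,-0.001,0.025],[-0.001,-0.001,0.045],[-0.001,-0.001,0.054],[-0.001,-0.001,0.058],[-0.001,-0.001,0.058],[-0.001,-0.001,0.058]],"rotation":[[0,0,0.098],[0,0,0.098],[0,0,0.098],[0,0,0.098],[0,0,0.098],[0,0,0.098]]}' 0.05
python3 -m pendant '{"dp":[[0,0,0],[0,0,0],[0,0,0],[0,0,0]],"rotation":[[0,0,0],[0,0,0],[0,0,0],[0,0,0]]}' 0
python3 -m pendant '{"dp":[[0,0,-0.02],[0,0,-0.06],[0,0,-0.1],[0,0,-0.1]],"rotation":[[0,0,0],[0,0,0],[0,0,0],[0,0,0]]}'
python3 p.py 554.6 -222.7 104 92.5 554.6 -222.7 40 92.5 554.6 -222.7 18 92.5
```

```text
time: 4.78
tool_pos: [439.5, 30.5, 3.2]
tcp_rot: [3.14, -0.0, 1.379]
contact_force: [0.2, 0.1, -0.3]
grip_width: 50.2
finger_force: 0.0
time: 5.28
tool_pos: [439.1, 30.6, 2.7]
tcp_rot: [3.142, -0.0, 1.379]
contact_force: [-0.5, -0.0, -0.4]
grip_width: 14.5
finger_force: 0.1
time: 5.78
tool_pos: [440.9, 30.4, 105.2]
tcp_rot: [3.135, -0.001, 1.379]
contact_force: [-0.1, -0.3, -1.2]
grip_width: 13.1
finger_force: 30.0
t 5.775 now [440.9  30.4 105.2] [ 3.1354e+00 -6.0000e-04  1.3793e+00] w 13.1 F [-0.1 -0.3 -1.2]
[ 554.6 -222.7  104.    92.5] dp [-0.2269, 0.1598, 0.002] rot [0.006, 0.0, -0.235]
[ 554.6 -222.7   40.    92.5] dp [0.0, -0.0, 0.064] rot [0.0, 0.0, 0.0]
[ 554.6 -222.7   18.    92.5] dp [0.0, -0.0, 0.022] rot [0.0, 0.0, 0.0]
```

```bash
python3 -m pendant '{"dp":[[-0.227,0.160,0.002],[-0.227,0.160,0.002],[-0.227,0.160,0.002],[-0.227,0.160,0.002],[-0.227,0.160,0.002],[-0.227,0.160,0.002],[-0.227,0.160,0.002],[-0.227,0.160,0.002]],"rotation":[[0,0,-0.235],[0,0,-0.235],[0,0,-0.235],[0,0,-0.235],[0,0,-0.235],[0,0,-0.235],[0,0,-0.235],[0,0,-0.235]]}'
python3 p.py 554.6 -222.7 40 92.5 554.6 -222.7 18 92.5
python3 - <<'E'
from h import *
v=shot("wrist","w4")
import pickle; pickle.dump(v,open("w4.pkl","wb"))
E
```

```text
time: 6.78
tool_pos: [552.4, -221.4, 100.4]
tcp_rot: [-3.141, -0.001, 1.615]
contact_force: [0.8, 0.4, -0.3]
grip_width: 13.5
finger_force: 30.0
t 6.775 now [ 552.4 -221.4  100.4] [-3.1406e+00 -9.0000e-04  1.6154e+00] w 13.5 F [ 0.8  0.4 -0.3]
[ 554.6 -222.7   40.    92.5] dp [-0.0014, 0.0022, 0.0604] rot [-0.001, -0.001, 0.001]
[ 554.6 -222.7   18.    92.5] dp [0.0, -0.0, 0.022] rot [0.0, 0.0, 0.0]
```

View pics/w4.png

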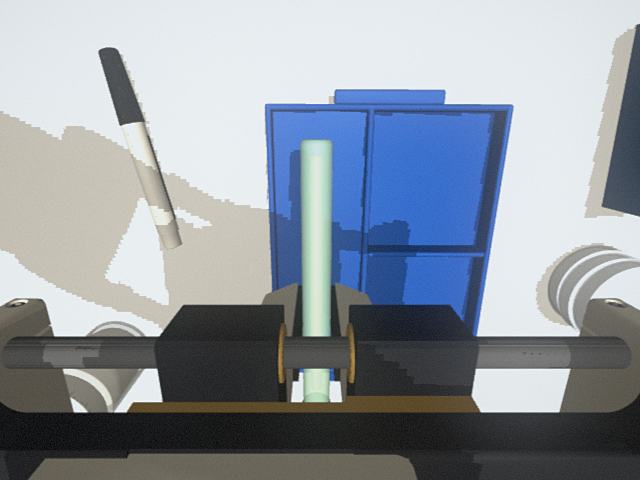

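w4 shows the case held straight over the blue tray. Rim corners are at (266,105) and (512,105), the trough divider runs (371,107)→(366,235), and the back divider is at row 252.

Run:
```python
from h import *; import pickle
np.set_printoptions(precision=1,suppress=True)
v=pickle.load(open("w4.pkl","rb"))
print(cast(v,[(265,104),(272,270),(513,105),(483,290),(370.5,108),(365.5,235),(368,249),(486,254)],22)[:,:2])
m=mask(v["im"],(40,25,60),(95,255,255)); c=big(m); 
for z in(100,108): print(rect(cast(v,c,z)))
print(cast(v,[(171,247),(109,48)],8)[:,:2])
```

```text
[[ 516.2 -124.1]
 [ 521.3 -236.5]
 [ 672.4 -117.9]
 [ 677.4 -245.6]
 [ 582.8 -123.5]
 [ 586.9 -207.1]
 [ 589.6 -217.4]
 [ 674.2 -217.4]]
(array([ 551.2, -191.4]), array([14.9, 98.7]), 2.9)
(array([ 551.2, -188.8]), array([14.1, 93.7]), 2.9)
[[ 443.4 -227. ]
 [ 414.7  -94.1]]
```

```bash
python3 -m pendant '{"dp":[[-0.0015,0.0022,0.03],[-0.0015,0.0022,0.06],[-0.0015,0.0022,0.074],[-0.0015,0.0022,0.078],[-0.0015,0.0022,0.080],[-0.0015,0.0022,0.080],[-0.0015,0.0022,0.080]],"rotation":[[0,0,0],[0,0,0],[0,0,0],[0,0,0],[0,0,0],[0,0,0],[0,0,0]]}'
python3 p.py 554.8 -223.5 16 92.5
```

```text
time: 7.7
tool_pos: [555.5, -224.4, 21.4]
tcp_rot: [3.14, 0.001, 1.614]
contact_force: [0.2, -0.5, -0.9]
grip_width: 13.7
finger_force: 30.0
t 7.7 now [ 555.5 -224.4   21.4] [3.1404e+00 6.0000e-04 1.6141e+00] w 13.7 F [ 0.2 -0.5 -0.9]
[ 554.8 -223.5   16.    92.5] dp [0.0009, -0.0007, 0.0054] rot [0.001, 0.001, -0.0]
```

```bash
python3 -m pendant '{"dp":[[0,-0.0005,0.002],[0,-0.0005,0.003],[0,-0.0005,0.004],[0,-0.0005,0.004]],"rotation":[[0,0,0],[0,0,0],[0,0,0],[0,0,0]]}'
python3 -m pendant '{"dp":[[0,0,0.001],[0,0,0.0015],[0,0,0.0015]],"rotation":[[0,0,0],[0,0,0],[0,0,0]]}'
```

```text
time: 8.2
tool_pos: [554.6, -224.1, 16.6]
tcp_rot: [-3.141, -0.0, 1.614]
contact_force: [0.6, 0.2, -1.4]
grip_width: 13.8
finger_force: 30.0
time: 8.57
tool_pos: [554.8, -224.2, 15.8]
tcp_rot: [3.141, 0.0, 1.614]
contact_force: [-2.0, -0.0, 5.6]
grip_width: 13.5
finger_force: 30.0
```

```bash
python3 -m pendant '{"dp":[[0,0,0],[0,0,0],[0,0,0],[0,0,-0.005],[0,0,-0.02],[0,0,-0.05],[0,0,-0.085],[0,0,-0.085]],"rotation":[[0,0,0],[0,0,0],[0,0,0],[0,0,0],[0,0,0],[0,0,0],[0,0,0],[0,0,0]]}' 0.02
python3 p.py 429 -159.8 100 102.5 429 -159.8 3.5 102.5
python3 - <<'E'
from h import *
v=shot("wrist"); c=big(mask(v["im"],(40,25,60),(95,255,255))); print(rect(cast(v,c,21)))
E
```

```text
time: 9.57
tool_pos: [556.6, -225.2, 104.4]
tcp_rot: [3.135, 0.004, 1.614]
contact_force: [-0.5, -1.0, -0.2]
grip_width: 19.7
finger_force: 0.0
t 9.575 now [ 556.6 -225.2  104.4] [3.1352 0.0039 1.6142] w 19.7 F [-0.5 -1.  -0.2]
[ 429.  -159.8  100.   102.5] dp [0.0709, -0.1247, 0.0033] rot [0.006, 0.004, -0.175]
[ 429.  -159.8    3.5  102.5] dp [0.0, -0.0, 0.0965] rot [0.0, 0.0, 0.0]
(array([ 555.2, -221.4]), array([ 14.2, 152.9]), 2.2)
```

The case lies in the blue trough. Now the marker.

```bash
python3 -m pendant '{"dp":[[0.071,-0.125,0.004],[0.071,-0.125,0.004],[0.071,-0.125,0.004],[0.071,-0.125,0.040],[0.071,-0.125,0.040],[0.071,-0.125,0.040]],"rotation":[[0,0,-0.175],[0,0,-0.175],[0,0,-0.175],[0,0,-0.175],[0,0,-0.175],[0,0,-0.175]]}' 0.05
python3 p.py 429 -159.8 3.5 102.5
python3 - <<'E'
from h import *
import pickle
v=shot("wrist","w5"); pickle.dump(v,open("w5.pkl","wb"))
E
```

```text
time: 10.38
tool_pos: [427.0, -158.8, 60.5]
tcp_rot: [-3.141, -0.0, 1.789]
contact_force: [0.2, -0.4, 0.1]
grip_width: 49.9
finger_force: 0.0
t 10.375 now [ 427.  -158.8   60.5] [-3.1415e+00 -3.0000e-04  1.7891e+00] w 49.9 F [ 0.2 -0.4  0.1]
[ 429.  -159.8    3.5  102.5] dp [-0.0014, 0.0018, 0.057] rot [-0.0, -0.0, 0.0]
```

View pics/w5.png

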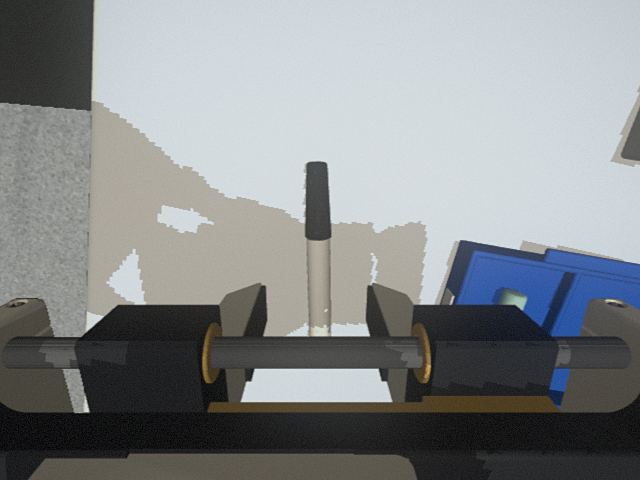

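w5 shows the marker centred between the fingers and aligned with them (column 317). Grasping and lifting.

```bash
python3 -m pendant '{"dp":[[-0.001,0.001,0.025],[-0.001,0.001,0.045],[-0.001,0.001,0.053],[-0.001,0.001,0.057],[-0.001,0.001,0.057],[-0.001,0.001,0.057]],"rotation":[[0,0,0],[0,0,0],[0,0,0],[0,0,0],[0,0,0],[0,0,0]]}' 0.05
python3 -m pendant '{"dp":[[0,0,0],[0,0,0],[0,0,0],[0,0,0],[0,0,0],[0,0,0]],"rotation":[[0,0,0],[0,0,0],[0,0,0],[0,0,0],[0,0,0],[0,0,0]]}' 0
python3 -m pendant '{"dp":[[0,0,-0.02],[0,0,-0.06],[0,0,-0.1],[0,0,-0.1]],"rotation":[[0,0,0],[0,0,0],[0,0,0],[0,0,0]]}'
python3 p.py 556.3 232.5 100 92
```

```text
time: 11.18
tool_pos: [428.3, -159.6, 3.8]
tcp_rot: [3.141, 0.001, 1.789]
contact_force: [-0.1, -0.1, -0.5]
grip_width: 50.1
finger_force: 0.0
time: 11.92
tool_pos: [427.9, -159.4, 3.2]
tcp_rot: [3.142, -0.0, 1.789]
contact_force: [0.3, 1.1, 1.6]
grip_width: 14.4
finger_force: 29.9
time: 12.42
tool_pos: [429.5, -160.3, 105.7]
tcp_rot: [3.137, 0.004, 1.789]
contact_force: [0.3, -0.1, -0.9]
grip_width: 14.7
finger_force: 29.9
t 12.425 now [ 429.5 -160.3  105.7] [3.137  0.0041 1.7892] w 14.7 F [ 0.3 -0.1 -0.9]
[556.3 232.5 100.   92. ] dp [0.356, 0.2089, 0.0052] rot [0.005, 0.004, 0.183]
```

```bash
python3 -m pendant '{"dp":[[0.356,0.209,0],[0.356,0.209,0],[0.356,0.209,0],[0.356,0.209,0],[0.356,0.209,0],[0.356,0.209,0],[0.356,0.209,0],[0.356,0.209,0]],"rotation":[[0,0,0.183],[0,0,0.183],[0,0,0.183],[0,0,0.183],[0,0,0.183],[0,0,0.183],[0,0,0.183],[0,0,0.183]]}'
python3 -m pendant '{"dp":[[0,0,0],[0,0,0]],"rotation":[[0,0,0],[0,0,0]]}'
python3 - <<'E'
from h import *
v=shot("wrist","w6")
import pickle; pickle.dump(v,open("w6.pkl","wb"))
E
```

```text
time: 13.42
tool_pos: [554.4, 236.3, 101.4]
tcp_rot: [-3.14, -0.0, 1.61]
contact_force: [-0.1, -0.0, -0.1]
grip_width: 14.5
finger_force: 29.9
time: 13.68
tool_pos: [554.4, 232.0, 102.8]
tcp_rot: [-3.14, 0.0, 1.605]
contact_force: [-0.8, -0.3, -0.3]
grip_width: 14.4
finger_force: 29.9
```

View pics/w6.png

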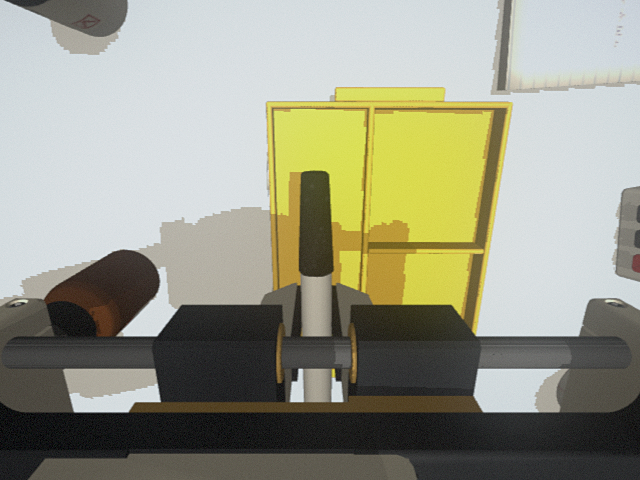

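w6 shows the marker held over the yellow tray, corners at (267,102) and (511,103). The amber bottle is clear of the gripper.

```bash
python3 - <<'E'
from h import *; import pickle
np.set_printoptions(precision=1,suppress=True)
v=pickle.load(open("w6.pkl","rb"))
p=cast(v,[(266.5,101.5),(273,270),(512,102),(484,290)],22)[:,:2]; print(p)
yaw=-np.arctan2(p[1,0]-p[0,0],p[0,1]-p[1,1])*-1; mid=(p[0]+p[2])/2; c=mid-101*np.array([-np.sin(yaw),np.cos(yaw)])
print(yaw,c)
for l in((-44,0),(33,49.5),(33,-49.5)): print(l,c+np.array([[np.cos(yaw),-np.sin(yaw)],[np.sin(yaw),np.cos(yaw)]])@l)
E
python3 p.py 556 232.5 16.5 92
```

```text
[[519.9 331.3]
 [523.6 216.1]
 [675.7 336.1]
 [681.2 205.3]]
0.03145913874779943 [601.  232.7]
(-44, 0) [557.  231.3]
(33, 49.5) [632.4 283.2]
(33, -49.5) [635.5 184.3]
t 13.725 now [554.6 232.  103.1] [-3.1410e+00  2.0000e-04  1.6044e+00] w 14.7 F [-0.9 -0.6 -0.3]
[556.  232.5  16.5  92. ] dp [0.0005, 0.0014, 0.0866] rot [-0.001, 0.0, -0.001]
```

```bash
python3 -m pendant '{"dp":[[0,0.002,0.03],[0,0.002,0.06],[0,0.002,0.077],[0,0.002,0.082],[0,0.002,0.084],[0,0.002,0.085],[0,0.002,0.085]],"rotation":[[0,0,0],[0,0,0],[0,0,0],[0,0,0],[0,0,0],[0,0,0],[0,0,0]]}'
python3 -m pendant '{"dp":[[0,0,0.001],[0,0,0.002],[0,0,0.002]],"rotation":[[0,0,0],[0,0,0],[0,0,0]]}'
```

```text
time: 14.6
tool_pos: [557.2, 233.6, 18.9]
tcp_rot: [3.14, -0.0, 1.606]
contact_force: [-0.1, -0.2, 0.1]
grip_width: 14.5
finger_force: 29.9
time: 14.98
tool_pos: [556.9, 233.5, 16.3]
tcp_rot: [3.141, -0.0, 1.606]
contact_force: [-0.4, 0.0, 0.8]
grip_width: 14.5
finger_force: 29.9
```

```bash
python3 -m pendant '{"dp":[[0,0,0.001],[0,0,0.001]],"rotation":[[0,0,0],[0,0,0]]}'
python3 -m pendant '{"dp":[[0,0,0],[0,0,0],[0,0,0],[0,0,-0.005],[0,0,-0.02],[0,0,-0.06],[0,0,-0.12],[0,0,-0.14]],"rotation":[[0,0,0],[0,0,0],[0,0,0],[0,0,0],[0,0,0],[0,0,0],[0,0,0],[0,0,0]]}' 0.02
python3 p.py 388.5 -319.8 156 180
python3 - <<'E'
from h import *
v=shot("wrist","w7"); s=shot("scene","s1")
E
```

```text
time: 15.22
tool_pos: [556.9, 233.5, 16.2]
tcp_rot: [3.141, -0.0, 1.606]
contact_force: [-1.5, -0.8, 7.6]
grip_width: 14.6
finger_force: 30.0
time: 16.23
tool_pos: [558.7, 234.0, 160.8]
tcp_rot: [3.134, -0.002, 1.606]
contact_force: [-0.2, 0.1, -0.7]
grip_width: 19.9
finger_force: 0.0
t 16.225 now [558.7 234.  160.8] [ 3.1338e+00 -2.0000e-03  1.6062e+00] w 19.9 F [-0.2  0.1 -0.7]
[ 388.5 -319.8  156.   180. ] dp [-0.5475, -0.1897, 0.0022] rot [0.008, 0.004, -1.535]
```

View pics/w7.png

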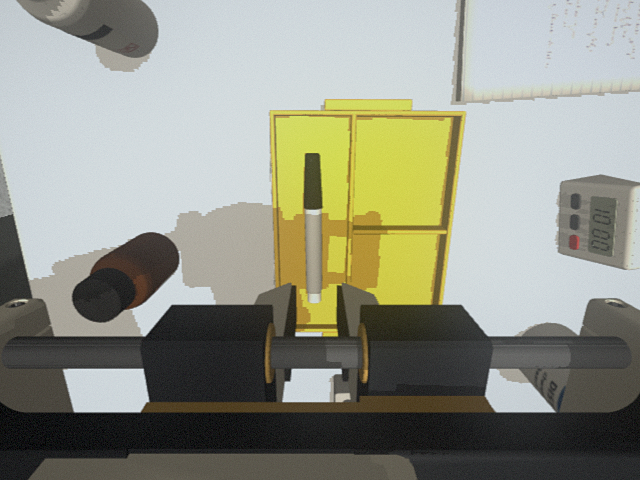

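The marker lies in the yellow trough (312,155)–(315,302). On to the jar.

```bash
python3 -m pendant '{"dp":[[-0.547,-0.19,0.002],[-0.547,-0.19,0.002],[-0.547,-0.19,0.002],[-0.547,-0.19,0.002],[-0.547,-0.19,0.002],[-0.547,-0.19,0.002],[-0.547,-0.19,0.002],[-0.547,-0.19,0.002]],"rotation":[[0,0,-1.535],[0,0,-1.535],[0,0,-1.535],[0,0,-1.535],[0,0,-1.535],[0,0,-1.535],[0,0,-1.535],[0,0,-1.535]]}' 0.085
python3 -m pendant '{"dp":[[0,0,0]],"rotation":[[0,0,0]]}'
python3 p.py 388.5 -319.8 156 180
```

```text
time: 17.32
tool_pos: [425.7, -195.3, 153.0]
tcp_rot: [3.141, -0.001, 2.95]
contact_force: [1.0, -0.2, -0.6]
grip_width: 84.8
finger_force: 0.0
time: 17.45
tool_pos: [425.5, -196.8, 152.9]
tcp_rot: [-3.142, -0.001, 2.941]
contact_force: [-0.0, 0.7, 0.1]
grip_width: 85.2
finger_force: 0.0
t 17.45 now [ 425.5 -196.8  152.9] [-3.1416e+00 -1.2000e-03  2.9411e+00] w 85.2 F [-0.   0.7  0.1]
[ 388.5 -319.8  156.   180. ] dp [0.0118, -0.1279, -0.0031] rot [0.0, -0.001, -0.2]
```

```bash
python3 -m pendant '{"dp":[[0.012,-0.128,-0.003],[0.012,-0.128,-0.003],[0.012,-0.128,-0.003],[0.012,-0.128,-0.003],[0.012,-0.128,-0.003]],"rotation":[[0,0,-0.2],[0,0,-0.2],[0,0,-0.2],[0,0,-0.2],[0,0,-0.2]]}'
python3 p.py 388.5 -319.8 28 180
python3 - <<'E'
from h import *
v=shot("wrist","w8")
import pickle; pickle.dump(v,open("w8.pkl","wb")); print(proj(v,(388.5,-319.8,84)), proj(v,(414.5,-319.8,84)), proj(v,(388.5,-293.8,84)))
E
```

```text
time: 18.08
tool_pos: [390.5, -315.4, 156.3]
tcp_rot: [3.14, -0.001, -3.138]
contact_force: [-0.4, 1.0, -0.1]
grip_width: 85.0
finger_force: 0.0
t 18.075 now [ 390.5 -315.4  156.3] [ 3.1402e+00 -6.0000e-04 -3.1375e+00] w 85.0 F [-0.4  1.  -0.1]
[ 388.5 -319.8   28.   180. ] dp [0.0019, -0.0046, 0.1283] rot [0.001, -0.001, 0.004]
(np.float64(308.7763797634313), np.float64(250.83675553831648)) (np.float64(308.89386592759087), np.float64(285.0580097716149)) (np.float64(346.13643474813114), np.float64(250.92292934982925))
```

View pics/w8.png

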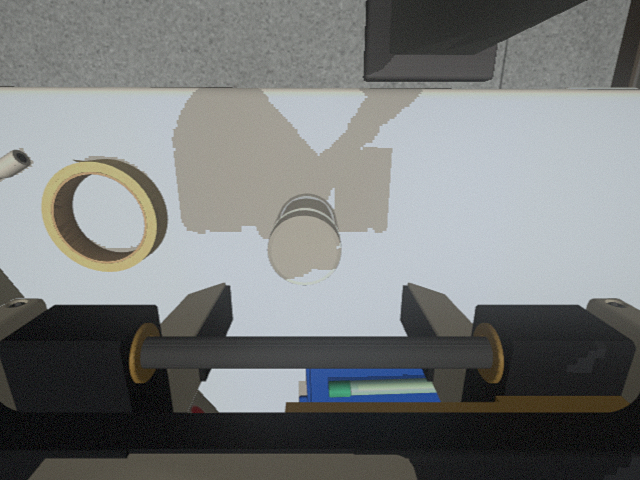

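w8 shows the jar lid centred near (304,250), which puts it at about (388,-321), inside the finger span. Descending to grasp.

```bash
python3 -m pendant '{"dp":[[0.002,-0.004,0.04],[0.002,-0.004,0.08],[0.002,-0.004,0.11],[0.002,-0.004,0.125],[0.002,-0.004,0.128],[0.002,-0.004,0.128]],"rotation":[[0,0,0.003],[0,0,0.003],[0,0,0.003],[0,0,0.003],[0,0,0.003],[0,0,0.003]]}'
python3 p.py 388.3 -321 28 180
python3 - <<'E'
from h import *
v=shot("wrist","w9")
g=mask(v["im"],(0,0,0),(179,255,255)); print(proj(v,(388.3,-321,84)))
E
```

```text
time: 18.88
tool_pos: [388.7, -321.4, 29.4]
tcp_rot: [-3.141, 0.001, -3.141]
contact_force: [0.4, -0.6, 0.3]
grip_width: 85.0
finger_force: 0.0
t 18.875 now [ 388.7 -321.4   29.4] [-3.1407e+00  9.0000e-04 -3.1410e+00] w 85.0 F [ 0.4 -0.6  0.3]
[ 388.3 -321.    28.   180. ] dp [0.0004, 0.0004, 0.0014] rot [-0.001, 0.001, 0.001]
(np.float64(315.56320190580766), np.float64(373.5336993371588))
```

View pics/w9.png

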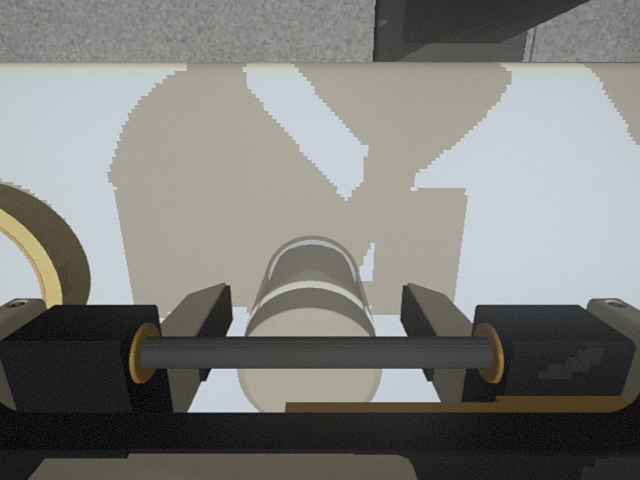

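w9 shows the lid at columns 240–381, centre about 310, so the jar is 2 mm towards -y. Shift, close and lift.

```bash
python3 -m pendant '{"dp":[[0,-0.0015,0.001],[0,-0.0015,0.001]],"rotation":[[0,0,0],[0,0,0]]}'
python3 -m pendant '{"dp":[[0,0,0],[0,0,0],[0,0,0],[0,0,0],[0,0,0],[0,0,0]],"rotation":[[0,0,0],[0,0,0],[0,0,0],[0,0,0],[0,0,0],[0,0,0]]}' 0
python3 -m pendant '{"dp":[[0,0,-0.01],[0,0,-0.04],[0,0,-0.08],[0,0.05,-0.1],[0,0.1,-0.1],[0,0.145,-0.1],[0,0.150,-0.1],[0,0.150,-0.1]],"rotation":[[0,0,0],[0,0,0],[0,0,0],[0,0,0],[0,0,0],[0,0,0],[0,0,0],[0,0,0]]}'
python3 p.py 629.6 -170.5 128 180 629.6 -170.5 40 180
python3 - <<'E'
from h import *
import pickle; v=shot("wrist","w10"); pickle.dump(v,open("w10.pkl","wb"))
E
```

```text
time: 19.18
tool_pos: [388.3, -323.1, 28.2]
tcp_rot: [-3.141, 0.001, 3.142]
contact_force: [-0.1, -0.3, -0.2]
grip_width: 84.8
finger_force: 0.0
time: 19.92
tool_pos: [388.2, -322.8, 27.7]
tcp_rot: [-3.142, 0.0, -3.141]
contact_force: [-0.2, -0.6, 1.0]
grip_width: 52.8
finger_force: 30.0
time: 20.92
tool_pos: [388.5, -173.0, 128.3]
tcp_rot: [-3.141, 0.001, -3.14]
contact_force: [-0.7, -0.9, -0.4]
grip_width: 53.3
finger_force: 30.0
t 20.925 now [ 388.5 -173.   128.3] [-3.1408e+00  1.0000e-03 -3.1404e+00] w 53.3 F [-0.7 -0.9 -0.4]
[ 629.6 -170.5  128.   180. ] dp [-0.2411, 0.0022, 0.0005] rot [-0.001, 0.001, 0.001]
[ 629.6 -170.5   40.   180. ] dp [0.0, -0.0, 0.088] rot [0.0, 0.0, 0.0]
```

```bash
python3 -m pendant '{"dp":[[-0.05,0.002,0],[-0.11,0.002,0],[-0.17,0.002,0],[-0.22,0.002,0],[-0.241,0.002,0],[-0.241,0.002,0],[-0.241,0.002,0]],"rotation":[[0,0,0],[0,0,0],[0,0,0],[0,0,0],[0,0,0],[0,0,0],[0,0,0]]}'
python3 p.py 629.6 -170.5 33 180
python3 - <<'E'
from h import *
import pickle; v=shot("wrist","w11"); pickle.dump(v,open("w11.pkl","wb"))
s=shot("side"); 
w=pickle.load(open("w10.pkl","rb"))
cv2.imwrite("pics/m.png",np.vstack([np.hstack([cv2.resize(v["im"],(400,300)),cv2.resize(w["im"],(400,300))]),np.hstack([cv2.resize(s["im"][180:420,240:560],(400,300)),cv2.resize(shot("scene")["im"][180:420,320:640],(400,300))])])[:,:,::-1])
E
```

```text
time: 21.85
tool_pos: [628.1, -171.6, 127.2]
tcp_rot: [3.141, -0.001, 3.141]
contact_force: [-0.3, -0.1, -1.4]
grip_width: 53.2
finger_force: 30.0
t 21.85 now [ 628.1 -171.6  127.2] [ 3.1412e+00 -1.4000e-03  3.1405e+00] w 53.2 F [-0.3 -0.1 -1.4]
[ 629.6 -170.5   33.   180. ] dp [-0.0017, 0.0011, 0.0942] rot [0.0, -0.001, -0.001]
```

View pics/m.png

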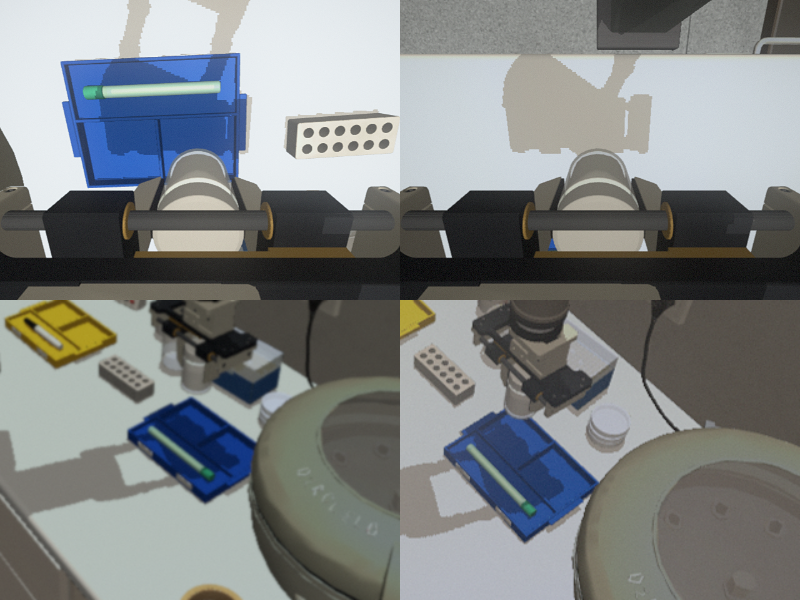

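The montage shows the jar held upright over the +y compartment. The centrifuge edge lies at about y -335, clear of the gripper. Lowering the jar.

```bash
python3 -m pendant '{"dp":[[-0.0015,0.001,0.03],[-0.0015,0.001,0.06],[-0.0015,0.001,0.08],[-0.0015,0.001,0.088],[-0.0015,0.001,0.091],[-0.0015,0.001,0.092],[-0.0015,0.001,0.092]],"rotation":[[0,0,0],[0,0,0],[0,0,0],[0,0,0],[0,0,0],[0,0,0],[0,0,0]]}'
python3 -m pendant '{"dp":[[0,0,0.001],[0,0,0.002],[0,0,0.002]],"rotation":[[0,0,0],[0,0,0],[0,0,0]]}'
```

```text
time: 22.88
tool_pos: [631.0, -169.9, 36.6]
tcp_rot: [-3.141, 0.001, -3.141]
contact_force: [0.5, 0.2, -0.7]
grip_width: 53.1
finger_force: 30.0
time: 23.25
tool_pos: [630.5, -169.7, 33.6]
tcp_rot: [3.141, -0.0, -3.141]
contact_force: [-0.2, 0.0, -0.9]
grip_width: 53.1
finger_force: 30.0
```

```bash
python3 -m pendant '{"dp":[[0,0,0.0005],[0,0,0.001],[0,0,0.0015],[0,0,0.0015]],"rotation":[[0,0,0],[0,0,0],[0,0,0],[0,0,0]]}'
```

```text
time: 23.75
tool_pos: [630.7, -169.7, 32.7]
tcp_rot: [-3.142, 0.0, -3.141]
contact_force: [-0.8, 0.8, 4.4]
grip_width: 53.3
finger_force: 30.0
```

```bash
python3 -m pendant '{"dp":[[0,0,0],[0,0,0],[0,0,0],[0,0,-0.01],[0,0,-0.04],[0,0,-0.09],[0,0,-0.15],[0,0,-0.17]],"rotation":[[0,0,0],[0,0,0],[0,0,0],[0,0,0],[0,0,0],[0,0,0],[0,0,0],[0,0,0]]}' 0.068
python3 p.py 408.2 389.7 205 90
python3 - <<'E'
from h import *
import pickle; v=shot("wrist","w12"); pickle.dump(v,open("w12.pkl","wb")); print(proj(v,(630,-170,89)))
E
```

```text
time: 24.75
tool_pos: [632.2, -170.3, 208.0]
tcp_rot: [-3.139, 0.008, -3.141]
contact_force: [0.3, 0.7, -0.1]
grip_width: 67.7
finger_force: 0.0
t 24.75 now [ 632.2 -170.3  208. ] [-3.1386  0.0078 -3.1413] w 67.7 F [ 0.3  0.7 -0.1]
[408.2 389.7 205.   90. ] dp [0.2238, 0.56, -0.0005] rot [0.004, 0.009, 1.571]
(np.float64(316.1003240490389), np.float64(230.89265832731118))
```

View pics/w12.png

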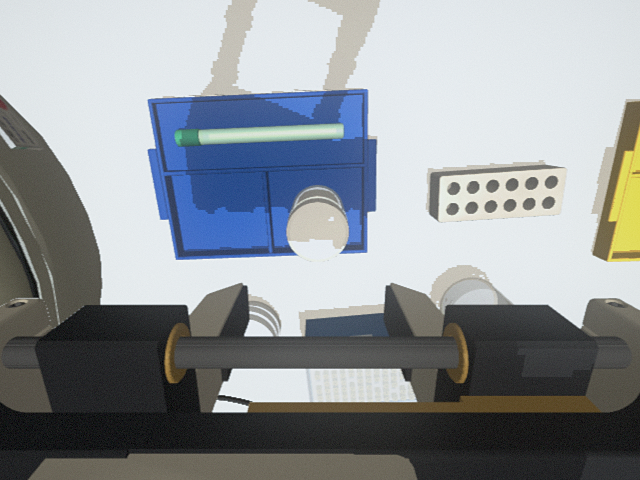

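w12 shows the jar upright in the right-hand compartment (318,225) and the case in the trough. The centrifuge edge is at about (101,265). Heading to the saline.

```bash
python3 -m pendant '{"dp":[[0.224,0.56,0],[0.224,0.56,0],[0.224,0.56,0],[0.224,0.56,0],[0.224,0.56,0],[0.224,0.56,0],[0.224,0.56,0],[0.224,0.56,0]],"rotation":[[0,0,1.571],[0,0,1.571],[0,0,1.571],[0,0,1.571],[0,0,1.571],[0,0,1.571],[0,0,1.571],[0,0,1.571]]}' 0.085
python3 -m pendant '{"dp":[[0,0,0]],"rotation":[[0,0,0]]}'
python3 p.py 408.2 389.7 205 90
python3 - <<'E'
from h import *
import pickle
print(tri(pickle.load(open("w12.pkl","rb")),(101,265),pickle.load(open("w11.pkl","rb")),(40,285)))
E
```

```text
time: 25.8
tool_pos: [455.1, 270.1, 202.1]
tcp_rot: [-3.141, -0.0, 1.721]
contact_force: [1.0, -1.0, 0.6]
grip_width: 85.2
finger_force: 0.0
time: 25.92
tool_pos: [454.2, 271.6, 202.0]
tcp_rot: [-3.141, -0.001, 1.731]
contact_force: [1.2, 0.1, 0.8]
grip_width: 84.9
finger_force: 0.0
t 25.925 now [454.2 271.6 202. ] [-3.1409e+00 -6.0000e-04  1.7307e+00] w 84.9 F [1.2 0.1 0.8]
[408.2 389.7 205.   90. ] dp [0.1239, -0.0266, -0.0029] rot [-0.001, -0.001, 0.16]
(array([ 681.190103  , -405.33446003,   11.90458891]), np.float64(19.52357788380808))
```

```bash
python3 -m pendant '{"dp":[[0.124,-0.027,-0.003],[0.124,-0.027,-0.003],[0.124,-0.027,-0.003],[0.124,-0.027,-0.003],[0.124,-0.027,-0.003],[0.124,-0.027,-0.003]],"rotation":[[0,0,0.16],[0,0,0.16],[0,0,0.16],[0,0,0.16],[0,0,0.16],[0,0,0.16]]}'
python3 p.py 408.2 389.7 80 90
python3 - <<'E'
from h import *
import pickle; v=shot("wrist","w13"); print(proj(v,(408.2,389.7,140)))
w=pickle.load(open("w12.pkl","rb"))
for z in(100,150,200,250): print(z,cast(w,[(101,265),(60,170)],z)[:,:2].round())
E
```

```text
time: 26.68
tool_pos: [411.1, 385.6, 205.3]
tcp_rot: [3.141, 0.0, 1.565]
contact_force: [0.1, -0.9, 0.1]
grip_width: 85.0
finger_force: 0.0
t 26.675 now [411.1 385.6 205.3] [3.1415e+00 1.0000e-04 1.5651e+00] w 85.0 F [ 0.1 -0.9  0.1]
[408.2 389.7  80.   90. ] dp [0.0041, -0.0029, 0.1253] rot [0.0, 0.0, -0.006]
(np.float64(311.2479959973924), np.float64(252.81729551408066))
100 [[ 656. -346.]
 [ 579. -362.]]
150 [[ 636. -312.]
 [ 574. -325.]]
200 [[ 616. -279.]
 [ 568. -289.]]
250 [[ 595. -246.]
 [ 562. -253.]]
```

View pics/w13.png

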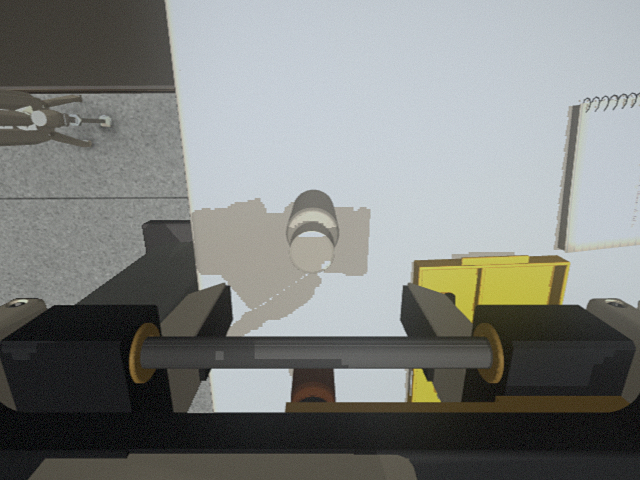

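w13 shows the saline cap at (312,253), matching the prediction (311,253). While I'm here I'll estimate the centrifuge's height and edge, then descend.

```bash
python3 -m pendant '{"dp":[[0.003,-0.002,0.04],[0.003,-0.002,0.08],[0.003,-0.002,0.11],[0.003,-0.002,0.122],[0.003,-0.002,0.126],[0.003,-0.002,0.126],[0.003,-0.002,0.126]],"rotation":[[0,0,0],[0,0,0],[0,0,0],[0,0,0],[0,0,0],[0,0,0],[0,0,0]]}'
python3 p.py 408.2 389.7 79 90
python3 - <<'E'
from h import *
import pickle
from scipy.optimize import least_squares
w=pickle.load(open("w12.pkl","rb")); b=pickle.load(open("w2.pkl","rb")); s=shot("scene"); d=shot("side")
for z in(80,100,120,140,160,180,200,220):
    P=[cast(v,p,z)[:,:2] for v,p in((w,[(60,170),(101,265)]),(b,[(0,250),(75,262),(150,300)]),(s,[(460,390),(472,355),(490,330),(520,303),(550,289)]),(d,[(441,325),(448,290),(470,262),(500,248)]))]
    A=np.vstack(P); r=least_squares(lambda q:np.hypot(*(A-q[:2]).T)-q[2],[650,-520,200])
    print(z,r.x.round(),"rms",np.sqrt(np.mean(r.fun**2)).round(1),r.fun.round())
E
```

```text
time: 27.6
tool_pos: [408.9, 390.3, 80.4]
tcp_rot: [3.14, -0.001, 1.567]
contact_force: [0.6, 0.2, -1.1]
grip_width: 84.9
finger_force: 0.0
t 27.6 now [408.9 390.3  80.4] [ 3.1398e+00 -1.3000e-03  1.5670e+00] w 84.9 F [ 0.6  0.2 -1.1]
[408.2 389.7  79.   90. ] dp [-0.0006, -0.0007, 0.0014] rot [0.002, -0.001, -0.004]
80 [ 770. -652.  335.] rms 20.8 [ -0. -23.  -9.   6.  14.   3.  -7. -19. -27. -34.   5.  20.  35.  36.]
100 [ 736. -636.  309.] rms 18.1 [  7.  -7.  -9.   9.  19.  -3. -12. -21. -25. -26.  -3.  11.  28.  33.]
120 [ 706. -620.  285.] rms 17.8 [ 17.   9.  -7.  12.  25. -10. -18. -24. -23. -19. -11.   2.  20.  28.]
140 [ 678. -604.  263.] rms 20.5 [ 27.  25.  -4.  16.  32. -16. -23. -28. -22. -14. -18.  -8.  11.  22.]
160 [ 652. -585.  240.] rms 25.6 [ 39.  41.   1.  22.  39. -21. -29. -32. -22.  -8. -24. -19.  -0.  14.]
180 [ 626. -559.  211.] rms 32.1 [ 50.  56.   9.  29.  45. -25. -36. -38. -23.  -2. -28. -31. -13.   6.]
200 [ 601. -524.  177.] rms 39.3 [ 60.  68.  21.  37.  51. -28. -44. -47. -23.   6. -26. -44. -29.  -3.]
220 [ 576. -481.  141.] rms 46.5 [ 66.  77.  33.  44.  52. -26. -56. -60. -23.  20. -11. -57. -49.  -9.]
```

The centrifuge edge comes out near y -344 at z about 110, so there is clearance. Gripping the saline.

```bash
python3 -m pendant '{"dp":[[-0.0005,-0.0005,0.001],[-0.0005,-0.0005,0.001]],"rotation":[[0,0,0],[0,0,0]]}'
python3 -m pendant '{"dp":[[0,0,0],[0,0,0],[0,0,0],[0,0,0],[0,0,0],[0,0,0]],"rotation":[[0,0,0],[0,0,0],[0,0,0],[0,0,0],[0,0,0],[0,0,0]]}' 0
python3 -m pendant '{"dp":[[0,0,-0.01],[0,0,-0.04],[0,0,-0.09],[0,0,-0.14],[0,0,-0.18],[0,0,-0.18],[0,0,-0.18]],"rotation":[[0,0,0],[0,0,0],[0,0,0],[0,0,0],[0,0,0],[0,0,0],[0,0,0]]}'
python3 p.py 520 60 260 92 633.5 -264 260 92.5 633.5 -264 90 92.5
```

```text
time: 27.95
tool_pos: [407.7, 389.4, 78.3]
tcp_rot: [3.142, -0.0, 1.567]
contact_force: [-0.6, 0.0, -0.1]
grip_width: 85.1
finger_force: 0.0
time: 28.7
tool_pos: [407.8, 389.4, 78.2]
tcp_rot: [3.142, -0.0, 1.567]
contact_force: [0.2, -0.3, 0.1]
grip_width: 42.7
finger_force: 30.0
time: 29.58
tool_pos: [407.3, 389.1, 257.7]
tcp_rot: [-3.141, 0.001, 1.567]
contact_force: [-0.3, 0.3, -1.8]
grip_width: 42.3
finger_force: 30.0
t 29.575 now [407.3 389.1 257.7] [-3.1407e+00  6.0000e-04  1.5670e+00] w 42.3 F [-0.3  0.3 -1.8]
[520.  60. 260.  92.] dp [-0.3286, 0.1139, -0.0022] rot [-0.001, 0.001, -0.039]
[ 633.5 -264.   260.    92.5] dp [-0.3278, 0.1021, 0.0] rot [-0.0, 0.0, -0.009]
[ 633.5 -264.    90.    92.5] dp [0.0, -0.0, 0.17] rot [0.0, 0.0, 0.0]
```

```bash
python3 -m pendant '{"dp":[[-0.02,0.007,0],[-0.065,0.022,0],[-0.115,0.04,0],[-0.165,0.057,0],[-0.215,0.075,0],[-0.262,0.091,0],[-0.300,0.104,0],[-0.329,0.114,0]],"rotation":[[0,0,-0.01],[0,0,-0.02],[0,0,-0.03],[0,0,-0.04],[0,0,-0.04],[0,0,-0.04],[0,0,-0.04],[0,0,-0.04]]}'
python3 -m pendant '{"dp":[[-0.03,0.009,0],[-0.08,0.025,0],[-0.13,0.04,0],[-0.18,0.056,0],[-0.23,0.072,0],[-0.28,0.087,0],[-0.312,0.097,0],[-0.328,0.102,0]],"rotation":[[0,0,-0.01],[0,0,-0.01],[0,0,-0.01],[0,0,-0.01],[0,0,-0.01],[0,0,-0.01],[0,0,-0.01],[0,0,-0.01]]}'
python3 -m pendant '{"dp":[[0,0,0],[0,0,0],[0,0,0]],"rotation":[[0,0,0],[0,0,0],[0,0,0]]}'
python3 p.py 633.5 -264 90 92.5
python3 - <<'E'
from h import *
v=shot("wrist","w14"); s=shot("scene")
cv2.imwrite("pics/m2.png",np.hstack([cv2.resize(v["im"],(400,300)),cv2.resize(s["im"][120:420,280:640],(400,333))[:300]])[:,:,::-1])
E
```

```text
time: 30.58
tool_pos: [520.1, 58.2, 256.5]
tcp_rot: [-3.138, -0.0, 1.606]
contact_force: [-0.7, 1.2, -0.8]
grip_width: 42.5
finger_force: 30.0
time: 31.58
tool_pos: [633.8, -266.0, 255.2]
tcp_rot: [-3.138, -0.002, 1.615]
contact_force: [-1.0, -0.5, -1.0]
grip_width: 42.5
finger_force: 30.0
time: 31.95
tool_pos: [634.2, -263.0, 258.2]
tcp_rot: [-3.141, -0.0, 1.618]
contact_force: [-0.4, -0.3, -1.8]
grip_width: 42.5
finger_force: 30.0
t 31.95 now [ 634.2 -263.   258.2] [-3.1413e+00 -4.0000e-04  1.6181e+00] w 42.5 F [-0.4 -0.3 -1.8]
[ 633.5 -264.    90.    92.5] dp [-0.001, -0.0007, 0.1682] rot [-0.0, -0.0, 0.004]
```

View pics/m2.png

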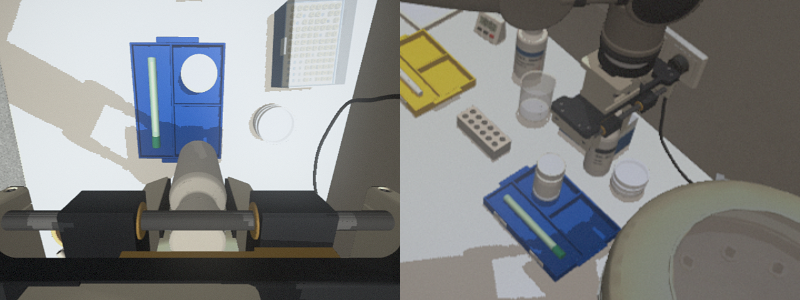

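By my count that is 16 pictures viewed, two over the limit of 14, so I'll view no more and check the rest numerically. m2 shows the saline upright over the empty compartment. Lowering it.

```bash
python3 -m pendant '{"dp":[[-0.001,0,0.03],[-0.001,0,0.07],[-0.001,0,0.11],[-0.001,0,0.145],[-0.001,0,0.163],[-0.001,0,0.169],[-0.001,0,0.170],[-0.001,0,0.170]],"rotation":[[0,0,0],[0,0,0],[0,0,0],[0,0,0],[0,0,0],[0,0,0],[0,0,0],[0,0,0]]}'
python3 -m pendant '{"dp":[[0,0,0.002],[0,0,0.003],[0,0,0.004],[0,0,0.004]],"rotation":[[0,0,0],[0,0,0],[0,0,0],[0,0,0]]}'
python3 p.py 633.5 -264 83 92.5
```

```text
time: 33.05
tool_pos: [635.1, -265.5, 89.7]
tcp_rot: [3.139, 0.001, 1.617]
contact_force: [-1.1, -0.7, -1.2]
grip_width: 42.7
finger_force: 30.0
time: 33.55
tool_pos: [634.3, -265.1, 84.1]
tcp_rot: [-3.141, -0.0, 1.617]
contact_force: [-0.5, -0.1, -0.9]
grip_width: 42.5
finger_force: 30.0
t 33.55 now [ 634.3 -265.1   84.1] [-3.1414e+00 -2.0000e-04  1.6169e+00] w 42.5 F [-0.5 -0.1 -0.9]
[ 633.5 -264.    83.    92.5] dp [0.0011, -0.0008, 0.0011] rot [-0.0, -0.0, 0.003]
```

```bash
python3 -m pendant '{"dp":[[0,0,0.0005],[0,0,0.001],[0,0,0.0015],[0,0,0.0015]],"rotation":[[0,0,0],[0,0,0],[0,0,0],[0,0,0]]}'
```

```text
time: 34.05
tool_pos: [634.4, -265.2, 83.3]
tcp_rot: [3.141, 0.0, 1.617]
contact_force: [-1.4, 0.4, 3.6]
grip_width: 42.5
finger_force: 30.0
```

```bash
python3 -m pendant '{"dp":[[0,0,0],[0,0,0],[0,0,0],[0,0,-0.01],[0,0,-0.04],[0,0,-0.09],[0,0,-0.14],[0,0,-0.15]],"rotation":[[0,0,0],[0,0,0],[0,0,0],[0,0,0],[0,0,0],[0,0,0],[0,0,0],[0,0,0]]}' 0.06
python3 p.py 404.6 199.6 200 90
python3 - <<'E'
from h import *
v=shot("side","sd2"); print("saline expected px top/base",proj(v,(634,-265,145)),proj(v,(634,-265,5)))
E
```

```text
time: 35.05
tool_pos: [635.8, -265.9, 238.4]
tcp_rot: [3.134, 0.005, 1.617]
contact_force: [0.1, -0.3, 0.1]
grip_width: 59.8
finger_force: 0.0
t 35.05 now [ 635.8 -265.9  238.4] [3.1339 0.0046 1.617 ] w 59.8 F [ 0.1 -0.3  0.1]
[404.6 199.6 200.   90. ] dp [0.4758, -0.2098, 0.0346] rot [0.008, 0.004, 0.046]
saline expected px top/base (np.float64(429.1707835048635), np.float64(252.6270120351993)) (np.float64(422.29748159378937), np.float64(303.07480776562136))
```

```bash
python3 -m pendant '{"dp":[[0.476,-0.21,0.034],[0.476,-0.21,0.034],[0.476,-0.21,0.034],[0.476,-0.21,0.034],[0.476,-0.21,0.034],[0.476,-0.21,0.034],[0.476,-0.21,0.034],[0.476,-0.21,0.034]],"rotation":[[0,0,0.046],[0,0,0.046],[0,0,0.046],[0,0,0.046],[0,0,0.046],[0,0,0.046],[0,0,0.046],[0,0,0.046]]}' 0.085
python3 -m pendant '{"dp":[[0.02,-0.009,0],[0.02,-0.009,0],[0.02,-0.009,0]],"rotation":[[0,0,0],[0,0,0],[0,0,0]]}'
python3 p.py 404.6 199.6 36 90
python3 - <<'E'
from h import *
v=shot("wrist","w15"); e=proj(v,(404.6,199.6,98)); print("exp",e)
x,y=map(int,e); g=cv2.medianBlur(cv2.cvtColor(v["im"],cv2.COLOR_RGB2GRAY),3)[max(y-50,0):min(y+50,300),x-60:x+60]
h=cv2.HoughCircles(cv2.resize(g,None,fx=4,fy=4,interpolation=cv2.INTER_CUBIC),cv2.HOUGH_GRADIENT,1,30,param1=60,param2=14,minRadius=60,maxRadius=140)
if h is not None:
    for q in h[0][:4]: u=(x-60+q[0]/4,max(y-50,0)+q[1]/4); print(u,q[2]/4,cast(v,[u],98)[0].round(1))
m=cv2.inRange(cv2.cvtColor(v["im"],cv2.COLOR_RGB2HSV),(0,0,0),(179,255,75))[:300,x-80:x+80]; 
n,l,st,ce=cv2.connectedComponentsWithStats(m)
for i in range(1,n):
    if st[i,4]>200: print("dark",st[i]+[x-80,0,0,0,0],ce[i]+[x-80,0])
E
```

```text
time: 36.1
tool_pos: [410.3, 182.9, 199.1]
tcp_rot: [-3.14, 0.0, 1.571]
contact_force: [-0.3, 0.9, -0.3]
grip_width: 84.9
finger_force: 0.0
time: 36.48
tool_pos: [403.2, 200.9, 199.6]
tcp_rot: [-3.141, 0.001, 1.571]
contact_force: [0.5, 0.2, -0.3]
grip_width: 84.6
finger_force: 0.0
t 36.475 now [403.2 200.9 199.6] [-3.1408e+00  6.0000e-04  1.5708e+00] w 84.6 F [ 0.5  0.2 -0.3]
[404.6 199.6  36.   90. ] dp [-0.0013, 0.0016, 0.1636] rot [-0.001, 0.001, -0.0]
exp (np.float64(317.61313828033155), np.float64(243.7899494345743))
(np.float32(319.625), np.float32(218.125)) 23.475 [406.1 220.1  98. ]
(np.float32(320.375), np.float32(242.875)) 22.65 [406.8 200.3  98. ]
(np.float32(319.125), np.float32(231.875)) 28.35 [405.8 209.3  98. ]
(np.float32(326.625), np.float32(224.875)) 32.8 [411.5 214.8  98. ]
dark [ 297  218   47   47 1558] [320.15982028 241.15725289]
```

```bash
python3 -m pendant '{"dp":[[0,0.003,0.05],[0,0.003,0.1],[0,0.003,0.14],[0,0.003,0.157],[0,0.003,0.162],[0,0.003,0.163],[0,0.003,0.163]],"rotation":[[0,0,0],[0,0,0],[0,0,0],[0,0,0],[0,0,0],[0,0,0],[0,0,0]]}'
python3 -m pendant '{"dp":[[0,0,0],[0,0,0],[0,0,0],[0,0,0],[0,0,0],[0,0,0]],"rotation":[[0,0,0],[0,0,0],[0,0,0],[0,0,0],[0,0,0],[0,0,0]]}' 0
python3 -m pendant '{"dp":[[0,0,-0.01],[0,0,-0.04],[0,0,-0.09],[0,0,-0.12],[0,0,-0.13],[0,0,-0.13]],"rotation":[[0,0,0],[0,0,0],[0,0,0],[0,0,0],[0,0,0],[0,0,0]]}'
python3 p.py 632.4 283.2 165 92 632.4 283.2 46 92
```

```text
time: 37.4
tool_pos: [406.8, 201.5, 37.9]
tcp_rot: [3.14, -0.001, 1.57]
contact_force: [0.1, 0.3, -0.8]
grip_width: 84.9
finger_force: 0.0
time: 38.15
tool_pos: [406.2, 201.6, 37.2]
tcp_rot: [3.142, -0.0, 1.571]
contact_force: [0.2, 0.6, 0.4]
grip_width: 47.6
finger_force: 30.0
time: 38.9
tool_pos: [406.0, 201.5, 167.1]
tcp_rot: [3.141, -0.0, 1.571]
contact_force: [-0.6, 0.6, -1.1]
grip_width: 47.3
finger_force: 30.0
t 38.9 now [406.  201.5 167.1] [ 3.1412e+00 -2.0000e-04  1.5709e+00] w 47.3 F [-0.6  0.6 -1.1]
[632.4 283.2 165.   92. ] dp [0.0816, 0.2264, 0.0022] rot [0.0, -0.0, -0.035]
[632.4 283.2  46.   92. ] dp [0.0, -0.0, 0.119] rot [0.0, 0.0, 0.0]
```

```bash
python3 -m pendant '{"dp":[[0.01,0.025,0],[0.025,0.07,0],[0.042,0.117,0],[0.058,0.163,0],[0.074,0.205,0],[0.082,0.226,0],[0.082,0.226,0],[0.082,0.226,0]],"rotation":[[0,0,-0.01],[0,0,-0.02],[0,0,-0.035],[0,0,-0.035],[0,0,-0.035],[0,0,-0.035],[0,0,-0.035],[0,0,-0.035]]}'
python3 p.py 632.4 283.2 46 92
```

```text
time: 39.9
tool_pos: [630.8, 283.2, 165.5]
tcp_rot: [-3.138, 0.001, 1.606]
contact_force: [0.2, -0.2, -1.5]
grip_width: 47.2
finger_force: 30.0
t 39.9 now [630.8 283.2 165.5] [-3.1383e+00  9.0000e-04  1.6060e+00] w 47.2 F [ 0.2 -0.2 -1.5]
[632.4 283.2  46.   92. ] dp [0.0, 0.002, 0.1195] rot [-0.003, 0.001, 0.0]
```

```bash
python3 -m pendant '{"dp":[[0,0.001,0.03],[0,0.001,0.07],[0,0.001,0.1],[0,0.001,0.114],[0,0.001,0.118],[0,0.001,0.119],[0,0.001,0.119]],"rotation":[[0,0,0],[0,0,0],[0,0,0],[0,0,0],[0,0,0],[0,0,0],[0,0,0]]}'
python3 -m pendant '{"dp":[[0,0,0.001],[0,0,0.002],[0,0,0.003],[0,0,0.003]],"rotation":[[0,0,0],[0,0,0],[0,0,0],[0,0,0]]}'
```

```text
time: 40.78
tool_pos: [633.8, 283.8, 49.5]
tcp_rot: [3.139, -0.001, 1.606]
contact_force: [0.1, 0.1, -1.5]
grip_width: 47.4
finger_force: 30.0
time: 41.28
tool_pos: [633.0, 283.6, 45.0]
tcp_rot: [-3.141, 0.0, 1.606]
contact_force: [-0.1, -0.5, -0.9]
grip_width: 47.4
finger_force: 30.0
```

Contact is expected at 42.2.

```bash
python3 -m pendant '{"dp":[[0,0,0.001],[0,0,0.002],[0,0,0.0025],[0,0,0.003],[0,0,0.003]],"rotation":[[0,0,0],[0,0,0],[0,0,0],[0,0,0],[0,0,0]]}'
```

```text
time: 41.9
tool_pos: [633.1, 283.7, 42.2]
tcp_rot: [3.142, -0.0, 1.606]
contact_force: [-0.3, -0.1, -0.3]
grip_width: 47.5
finger_force: 30.0
```

```bash
python3 -m pendant '{"dp":[[0,0,0.0005],[0,0,0.0007],[0,0,0.0007]],"rotation":[[0,0,0],[0,0,0],[0,0,0]]}'
```

```text
time: 42.28
tool_pos: [633.2, 283.7, 42.2]
tcp_rot: [3.141, -0.0, 1.606]
contact_force: [-2.5, -0.1, 5.0]
grip_width: 47.7
finger_force: 30.0
```

```bash
python3 -m pendant '{"dp":[[0,0,0],[0,0,0],[0,0,0],[0,0,-0.01],[0,0,-0.04],[0,0,-0.09],[0,0,-0.14],[0,0,-0.2]],"rotation":[[0,0,0],[0,0,0],[0,0,0],[0,0,0],[0,0,0],[0,0,0],[0,0,0],[0,0,0]]}' 0.066
python3 -m pendant '{"dp":[[0,-0.05,-0.03],[0,-0.1,-0.06],[0,-0.15,-0.06],[0,-0.2,-0.06],[0,-0.22,-0.06],[0,-0.22,-0.06],[0,-0.22,-0.06]],"rotation":[[0,0,0],[0,0,0],[0,0,0],[0,0,0],[0,0,0],[0,0,0],[0,0,0]]}'
python3 - <<'E'
from h import *
import pickle
np.set_printoptions(precision=1,suppress=True)
o=get_obs(); print(o["tool_pos"],o["contact_force"])
s=shot("scene","s2"); d=shot("side","sd3"); w=shot("wrist","w16")
pickle.dump((s,d,w),open("fin.pkl","wb"))
for n,p,h in(("saline",(634,-265),140),("jar",(630.5,-170),84),("amber",(633,283.7),98)):
    for v,nm in((s,"scene"),(d,"side")):
        t=proj(v,(*p,5+h)); b=proj(v,(*p,5)); 
        col=[v["im"][int(round(b[1]+(t[1]-b[1])*k)),int(round(b[0]+(t[0]-b[0])*k))].tolist() for k in(.05,.25,.45,.65,.85,.97,1.15)]
        print(n,nm,np.round(t),np.round(b),col)
c=big(mask(s["im"],(45,50,40),(90,255,255))); print("case",rect(cast(s,c,21)))
# block/beaker unmoved: compare with start picture
a=cv2.imread("pics/scene0.png"); x=cv2.absdiff(a,s["im"][:,:,::-1].copy()).max(2)
print("diff block",x[212:262,328:382].mean(),"glass",x[182:235,384:422].mean(), "bg",x[100:140,290:340].mean())
E
```

```text
time: 43.28
tool_pos: [632.6, 283.5, 243.2]
tcp_rot: [-3.141, 0.0, 1.606]
contact_force: [1.1, 0.7, -0.5]
grip_width: 66.4
finger_force: 0.0
time: 44.15
tool_pos: [414.1, 276.0, 301.9]
tcp_rot: [3.14, -0.0, 1.606]
contact_force: [0.4, 0.6, 0.3]
grip_width: 65.9
finger_force: 0.0
[414.1 276.  301.9] [0.4 0.6 0.3]
saline scene [453. 283.] [442. 323.] [[85, 81, 78], [51, 52, 53], [111, 106, 102], [95, 90, 87], [118, 114, 109], [154, 157, 163], [152, 153, 153]]
saline side [429. 253.] [422. 303.] [[99, 97, 88], [65, 65, 60], [93, 91, 86], [120, 117, 110], [97, 95, 89], [166, 177, 178], [16, 32, 53]]
jar scene [415. 268.] [411. 291.] [[100, 96, 91], [108, 105, 100], [97, 95, 90], [150, 153, 160], [154, 156, 163], [157, 158, 165], [153, 155, 164]]
jar side [395. 252.] [393. 281.] [[103, 101, 94], [104, 102, 96], [123, 124, 119], [97, 95, 90], [169, 179, 178], [167, 177, 179], [166, 177, 177]]
amber scene [296. 139.] [297. 168.] [[87, 83, 78], [75, 56, 49], [76, 65, 56], [55, 56, 51], [59, 60, 57], [59, 60, 57], [160, 164, 171]]
amber side [285. 163.] [287. 194.] [[91, 89, 81], [71, 61, 56], [33, 16, 8], [34, 18, 6], [9, 9, 10], [20, 21, 21], [167, 176, 176]]
case (array([ 558.8, -289.7]), array([15.3, 25.4]), 4.1)
diff block 3.081111111111111 glass 3.047169811320755 bg 5.4835
```

```bash
python3 -c "
from plant import workorder; print(workorder.close_job())"
```

```text
the job is handed in; nothing more can be done
None
```

Both kits are made up and handed in at about 44 s: all five items sit in their places, and the grey block and beaker show no change in the scene camera picture. However, I viewed 16 pictures against the limit of 14, so the saline's and amber bottle's final positions were checked only by pixel values.

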